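Clear the shaker and present the part-loaded tube rack

TASK

Clear the shaker: take the empty mint-green cup off its platform and nest it upright into the stack of two like cups on the bench, and leave that stack standing. Then lift the blue tube rack by its balance point, which lies towards the end that holds the tubes, keeping it upright all the way, and hold it level, about 5 cm above the shaker's black mat, centred on the mat and with its long side along the two black roller bars, so that I can set the bars to it. Finish while holding the rack there: do not put it down or let go, and leave the bottle, the jar and the yellow bin where they are.

Things in the scene. Friction and masses are not known exactly. Their poses are not given: they have to be found in the camera images.
- shaker: platform shaker, dark blue casing 210 x 250 mm, fixed, not running, left or right of the cup stack. Origin: under its middle at bench height; z up; x towards its white panel with two knobs; y along its 260 mm side. Black mat 100 mm above the bench. Aluminium end rails at y = -124 and 124 mm, 18 mm above the mat; black roller bars along y at x = -78 and 78 mm, tops 14 mm above the mat
- mat_center (a point): centre of the mat's upper face: on the shaker, 100 mm above its origin; axes as the shaker's
- rack: blue tube rack, 200 mm long (x), 60 wide (y), 60 high, 0.2 to 0.4 kg, on the bench across the cup stack from the shaker, turned any way; origin under its middle, z up. Its top tier, a grid 50 to 60 mm up, has straight sides 60 mm apart to grip across the width. The 12 cells at its +x end (x = 20 to 95 mm) hold fixed tubes with red and yellow caps, tops 84 mm up; the rest are empty
- rack_balance (a point): balance point of the loaded rack (its centre of mass seen from above): 32 mm from the rack's middle towards the tubes, on the centre line, 55 mm above the underside (mid-height of the top grid); axes as the rack's
- cup_loose: the empty cup on the shaker's mat: mint-green plastic stacking cup, 85 mm high, 60 mm across the rim, tapering to 46 mm at a shoulder 30 mm up, below it a straight foot 41 mm across; wall 2 mm, 35 g; origin under its foot, z up
- cup_top: upper cup of the stack of two, shaped as the loose cup; origin under its foot, z up. Nested, a cup's foot rests on the shoulder inside the cup below, so each cup sits 30 mm higher than the one beneath, with about 1 mm of play
- cup_low: lower cup of the stack, standing on the bench, same shape and size; origin under its foot, z up
- reagent_bottle: clear glass reagent bottle with white cap, 68 mm across, 150 mm high, a bystander; origin under it, z up
- jar: small amber jar with green cap, 56 mm across, 65 mm high, a bystander; origin under it, z up
- sharps_bin: yellow waste bin with red lid, 116 mm across, 127 mm high, a bystander; origin under it, z up

How it is judged (in metres and radians):
On the way, in this order (a step that is already met when the one before it is completed fails the run):
1. the loose cup is nested upright in the stack and let go, the stack standing on the bench (horizontal distance between cup_loose and cup_top below 0.006 m and z of cup_loose in the frame of cup_top between 0.024 and 0.036 m and angle between cup_loose's own z axis and vertical below 0.12 rad and height (world z) of cup_low below 0.008 m and contact force between the fingers and cup_loose below 0.1 N), for 0.3 s.
2. the rack is lifted off the bench, gripped at its balance point (height (world z) of rack above 0.02 m and contact force between the fingers and rack above 1 N and contact force between rack and table below 0.1 N and x of the grasp point in the frame of rack_balance between -0.018 and 0.018 m), for 0.2 s.
At the end, for the whole second after the job is handed in: rack held in the fingers within 18 mm of its balance point, 30 to 75 mm above the mat, within 25 mm across and 18 mm along of its centre, within 7 degrees of the bars, tilted under 4.5 degrees, still, touching nothing else; the three cups stand nested and upright on the bench (all of step 1 and z of rack in the frame of mat_center between 0.03 and 0.075 m and x of rack in the frame of mat_center between -0.025 and 0.025 m and y of rack in the frame of mat_center between -0.018 and 0.018 m and angle between the x axis of rack and the y axis of shaker, either way round below 0.12 rad and angle between rack's own z axis and vertical below 0.08 rad and linear speed of rack below 0.02 m/s and angular speed of rack below 0.1 rad/s and contact force between the fingers and rack above 1 N and x of the grasp point in the frame of rack_balance between -0.018 and 0.018 m and contact force between rack and shaker below 0.1 N and contact force between rack and table below 0.1 N and contact force between rack and cup_loose below 0.1 N and z of cup_top in the frame of cup_low below 0.036 m and angle between cup_low's own z axis and vertical below 0.12 rad); the arm keeps its last pose, push and grip.
It fails at once if a bystander (bottle, jar or bin) is moved more than 20 mm or tipped over (distance of any of reagent_bottle, jar, sharps_bin from where it was at the start of the episode above 0.02 m or angle between any of reagent_bottle, jar, sharps_bin's own z axis and vertical above 0.4 rad).
It fails at once if the tube rack is tipped more than 25 degrees (angle between rack's own z axis and vertical above 0.44 rad).
It also fails if it takes over 67 s, if anything falls off the work surface, if the arm or the gripper's body presses on something with over 40 N, if the wrist force passes 120 N, or if a joint passes its speed limit or range.

ROBOT

A 6-joint arm with a two-finger parallel gripper is mounted at the origin on the work surface. World frame = base frame: x ahead of the robot, y to its left, z up, the work surface at z = 0. Lengths are in m, angles in degrees, forces in N, time in s.
With the tool pointing down it reaches from about 0.25 to 0.725 m from the base axis. Payload 9.7 kg.
Tool frame: the origin (TCP) lies at the very end of the fingers, on their centre line; the grasp point (between the pads) lies 19 mm behind it; z points along the fingers, y is the direction in which the jaws open and shut (so a half turn about z gives the same grasp; the last joint's range is limited). The gripper opens to 85 mm and grips with 20 to 120 N. Pads are 22 mm wide; open, the fingers measure 114 mm over their backs; the gripper's body (76 mm by 85 mm) begins 54 mm behind the grasp point. The pads swing forward as they close: fully open they stand 13 mm farther back than shut.
Start: joints at [-63.369, 4.979, 10.078, 95.1, 0, 90], TCP at [0.247, -0.492, 0.204] pointing down, gripper open.
Joint ranges: [-179.16, 179.16], [-48.56, 103.87], [-65.8, 70.77], [-126.05, 130.52], [-82.76, 87.17], [-180, 180]. Speed limits (degrees/s): [127.2, 127.2, 147.25, 180, 180, 180].

INTERFACE

Orientations are given as [roll, pitch, yaw] about the fixed x, y, z axes, in that order (R = Rz(yaw) Ry(pitch) Rx(roll)).
In Python, from workcell import bot gives the robot as it stands.
- The arm moves only by the shell command python3 -m pendant 'ROWS' [FORCE]. ROWS is JSON, a list that holds one entry, the list of rows, each a list of 7 numbers: the shift along the tool's x, y, z in cm, then the turn, a rotation vector about the tool's x, y, z in rad, then the opening in per cent of the stroke, from 0 (shut) to 100 (fully open). In form: [[[dx, dy, dz, ax, ay, az, gripper], ...]]. A call has 1 to 5 rows; each row shifts and turns the pose as measured when the row begins, along the tool's axes as they then stand; what a row does not reach is not made up. A row lasts 1/12 s, in which the tool goes at most 41.7 mm and 7.16 degrees, less where a joint would pass 70% of its speed; a pose out of reach is approached as far as the arm can. A call with a gripper value outside its range is refused whole. The fingers move at their own pace and stop on an object; FORCE is the grip in N (left out, the last holds). Time passes only in rows, so rows that do not move let the fingers close. It gives the time, the measured TCP pose, the force and the opening at its end, in the units of the state.
- bot.get_obs(): the state, without advancing time (a new reading comes with each control period).
- bot.camera(name): name is "scene" or "top"; returns the picture (420x560x3 uint8, red, green, blue); there is no depth.
- bot.get_calibration(name): a dict with "intrinsics" (3x3 intrinsics, pixels), "pose" (4x4, takes a point from camera to world coordinates). Camera axes: x right, y down, z forward; pixel columns grow to the right and rows downward; lengths in m; the calibration is good to about 2 mm. A picture is of the moment at which its call begins. get_calibration takes no time and is no camera call.
- bot.job_done(): hands the job in, once; it reports no verdict.
Trained networks look in the newest picture that a camera, given by its name, has taken for a name from the list of things; names that differ only in an ending like _2 or _b are one class to them, and where a whole thing is asked for, a point or a joint stands for the part that bears it (a point fixed in the world has none). Each returns a list of dicts, best first, with "confidence" (0 to 1); they miss things now and then, are a little off and sometimes report something else, mostly with a low value. They report only what shows in the picture. A call takes as long as a camera call.
- bot.masks_of(camera, thing): "pixels" (420x560 bool, what is visible of it) and "extent" ([left, top, right, bottom] in pixels, round what is visible of it).
- bot.mark_of(camera, thing): "uv" ([column, row] in pixels: a listed point, or the origin of a listed thing).
The state is a dict: "time": time; "q": joint angles; "qd": joint speeds; "joint_efforts": joint torques, N m; "ee_pos": TCP position; "tcp_rot": TCP orientation; "wrist_force": force on the tool from outside, world axes, zero at the start; "torque": the same for the moment, N m; "opening": finger opening in m.
Only numpy, scipy, OpenCV 4.12 (cv2) and the standard library are available. Lean on these libraries where they do the work, as an engineer would, in place of code of your own. Each camera call takes 0.05 s, during which the arm holds its last target. There are 200 camera calls.

## Working session

There is one attempt and no reset: what is moved stays moved. The work goes in short steps, Python scripts to look and compute and a shell command to move; the robot and the scene stay as the last step left them, time stands still between calls to the robot, and variables do not carry over. Pictures are saved under pics/ and viewed, about 8 in all and at most 12, crops included, and the job is handed in when it is done.

```bash
mkdir -p pics; ls
python3 - <<'E'
from workcell import bot
import cv2,numpy as np
for c in ("scene","top"):
    im=bot.camera(c); cv2.imwrite(f"pics/{c}0.png",im[:,:,::-1])
    k=bot.get_calibration(c); print(c,np.round(k["intrinsics"],1).tolist(),np.round(k["pose"],3).tolist())
    for t in ["shaker","mat_center","rack","rack_balance","cup_loose","cup_top","cup_low","reagent_bottle","jar","sharps_bin"]:
        print(t,[(np.round(d["uv"],1).tolist(),round(d["confidence"],2)) for d in bot.mark_of(c,t)[:4]])
o=bot.get_obs();print(o)
E
```

```text
pics
scene [[486.0, 0.0, 286.0], [0.0, 486.0, 208.1], [0.0, 0.0, 1.0]] [[-0.857, 0.313, -0.409, 1.197], [0.516, 0.513, -0.686, 0.89], [-0.005, -0.799, -0.601, 0.994], [0.0, 0.0, 0.0, 1.0]]
shaker [([281.0, 213.0], 0.81), ([259.5, 167.1], 0.56)]
mat_center [([278.0, 188.3], 0.57)]
rack [([369.3, 306.7], 0.97), ([274.6, 184.8], 0.37)]
rack_balance [([369.7, 283.0], 0.68)]
cup_loose [([274.8, 185.4], 0.65)]
cup_top [([310.8, 248.2], 0.74), ([369.5, 308.7], 0.17)]
cup_low [([312.1, 255.5], 0.64), ([260.9, 166.1], 0.43)]
reagent_bottle [([258.7, 302.0], 0.79)]
jar [([357.8, 234.6], 0.86), ([312.6, 256.7], 0.32)]
sharps_bin [([260.3, 166.6], 0.82)]
top [[423.0, 0.0, 280.1], [0.0, 423.0, 205.2], [0.0, 0.0, 1.0]] [[-0.02, -0.997, 0.08, 0.499], [-1.0, 0.02, 0.004, -0.115], [-0.005, -0.079, -0.997, 1.197], [0.0, 0.0, 0.0, 1.0]]
shaker [([329.8, 221.2], 0.73)]
mat_center [([330.0, 220.1], 0.93)]
rack [([158.6, 224.8], 0.91)]
rack_balance [([160.2, 224.4], 0.91), ([330.4, 214.2], 0.57)]
cup_loose [([331.7, 213.9], 0.8)]
cup_top [([240.6, 211.7], 0.71)]
cup_low [([244.9, 213.3], 0.55)]
reagent_bottle [([207.7, 139.5], 0.64)]
jar [([241.1, 269.3], 0.61)]
sharps_bin [([426.6, 247.6], 0.81)]
{'time': 1.1, 'q': array([-6.33675169e+01,  4.97725772e+00,  1.00776361e+01,  9.50992965e+01,
       -1.30625868e-03,  8.99990647e+01]), 'qd': array([0.06879633, 0.00796285, 0.01208042, 0.05378295, 0.04738827,
       0.03843397]), 'joint_efforts': array([-1.10123146e-03, -5.20110583e+01,  4.64862335e+01,  1.64297286e-03,
       -5.27288080e-07, -2.95895950e-05]), 'ee_pos': array([ 0.24653682, -0.49164215,  0.20439473]), 'tcp_rot': array([1.79998918e+02, 1.30627634e-03, 2.66334184e+01]), 'wrist_force': array([-0.20840297,  0.66386943, -0.45121431]), 'torque': array([-0.03491274, -0.02755446,  0.00946606]), 'opening': 0.08550040614359636}
```

View pics/top0.png

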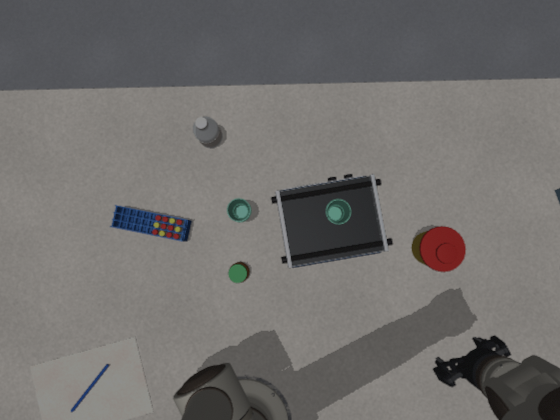

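View pics/scene0.png

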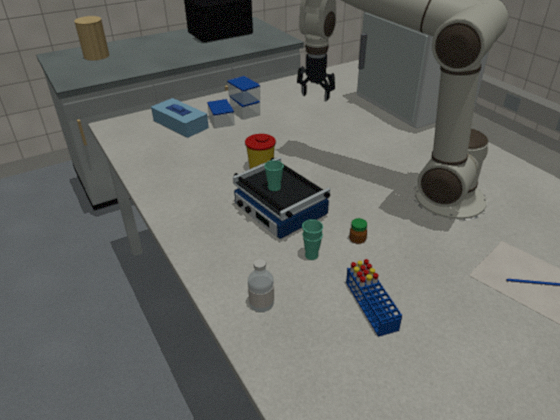

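The top view shows the rack at left (112–191, 205–242) with its tubes towards the right, and the stack at (240,210). The shaker is at (331,221) with the loose cup's rim at (339,212). The bottle is at (207,131), the jar at (238,272) and the bin at (440,249). The scene view agrees. Next I fit poses by silhouette.

```bash
cat > h.py <<'E'
from workcell import bot
import cv2,numpy as np
from scipy.optimize import minimize
from scipy.spatial.transform import Rotation as R
K={c:(np.array(bot.get_calibration(c)["intrinsics"]),np.linalg.inv(bot.get_calibration(c)["pose"])) for c in("scene","top")}
def proj(c,P):
    k,T=K[c]; p=(P@T[:3,:3].T+T[:3,3])@k.T; return p[:,:2]/p[:,2:]
def ray(c,uv,z):
    k,T=K[c];Ti=np.linalg.inv(T); d=Ti[:3,:3]@np.linalg.solve(k,[*uv,1]); o=Ti[:3,3]; return o+d*(z-o[2])/d[2]
def ring(r,z,n=24):
    a=np.linspace(0,2*np.pi,n,endpoint=False); return np.c_[r*np.cos(a),r*np.sin(a),0*a+z]
CUP=np.vstack([ring(.0205,0),ring(.0205,.03),ring(.023,.03),ring(.03,.085)])
def box(x0,x1,y0,y1,z0,z1): return np.array([[x,y,z] for x in(x0,x1) for y in(y0,y1) for z in(z0,z1)])
def place(P,x,y,z,yaw=0): return R.from_euler('z',yaw).apply(P)+[x,y,z]
def mask(c,t): 
    m=bot.masks_of(c,t); return m[0]["pixels"].astype(np.uint8),round(m[0]["confidence"],2)
def hull(c,P,S=8):
    m=np.zeros((420*S//4,560*S//4),np.uint8); h=cv2.convexHull((proj(c,P)).astype(np.float32))
    m=np.zeros((420,560),np.uint8); 
    big=np.zeros((1680,2240),np.uint8); cv2.fillConvexPoly(big,np.round((h*4+1.5)*16).astype(np.int32),255,shift=4)
    return cv2.resize(big,(560,420),interpolation=cv2.INTER_AREA)/255.
def fit(parts,masks,x0,step):
    # parts(p): list of hull point sets
    def cost(p):
        e=0
        for c,m in masks.items():
            h=np.max([hull(c,P) for P in parts(p)],0); e+=np.abs(h-m).sum()/m.sum()
        return e
    sim=np.array([x0]+[np.array(x0)+np.eye(len(x0))[i]*step[i] for i in range(len(x0))])
    r=minimize(cost,x0,method='Nelder-Mead',options=dict(initial_simplex=sim,maxfev=120,xatol=1e-4,fatol=1e-4)); return r.x,r.fun
def rel(target,yaw=None):
    o=bot.get_obs(); r=R.from_euler('xyz',o["tcp_rot"],degrees=True)
    d=r.inv().apply(np.array(target)-o["ee_pos"])*100
    rv=np.zeros(3)
    if yaw is not None: rv=(r.inv()*R.from_euler('xyz',[180,0,yaw],degrees=True)).as_rotvec()
    print("shift cm",np.round(d,2),"turn",np.round(rv,3),"at",np.round(o["ee_pos"],4),np.round(o["tcp_rot"],2),"open",round(o["opening"],4),"t",o["time"])
E
cat > m.py <<'E'
from h import *
for c in K: bot.camera(c)
M={}
for t in["cup_loose","cup_top","cup_low","rack","shaker"]:
    M[t]={}
    for c in K:
        try:
            m,f=mask(c,t); M[t][c]=m; ys,xs=np.nonzero(m); print(t,c,f,xs.min(),ys.min(),xs.max(),ys.max(),m.sum())
        except Exception as e: print(t,c,e)
p0=ray("top",[338,212],.185); print("cup_loose",fit(lambda p:[place(CUP,p[0],p[1],.1)],M["cup_loose"],p0[:2],[.01,.01]))
p0=ray("top",[239,210],.115)
for n in("cup_top","cup_low"):
    pass
st={c:np.maximum(M["cup_top"].get(c,0),M["cup_low"].get(c,0)) for c in K}
print("stack",fit(lambda p:[place(CUP,p[0],p[1],0),place(CUP,p[0],p[1],.03)],st,p0[:2],[.01,.01]))
p0=ray("top",[152,224],.06)
rb=lambda p:[place(box(-.1,.1,-.03,.03,0,.06),p[0],p[1],0,p[2]),place(box(.02,.095,-.028,.028,.06,.084),p[0],p[1],0,p[2])]
print("rack",fit(rb,M["rack"],[p0[0],p0[1],-1.75],[.01,.01,.1]))
p0=ray("top",[330,220],.1); sb=lambda p:[place(box(-.105,.105,-.125,.125,0,.1),p[0],p[1],0,p[2]),place(box(-.105,.105,-.130,.130,.09,.118),p[0],p[1],0,p[2])]
print("shaker",p0,fit(sb,M["shaker"],[p0[0],p0[1],.1],[.01,.01,.1]))
for n,uv,z in[("railL1",(279,193),.118),("railL2",(290,265),.118),("railR1",(376,179),.118),("railR2",(384,248),.118)]: print(n,np.round(ray("top",uv,z),3))
for n,uv,z in[("bottle",(202,124),.15),("jar",(238,272),.065),("bin",(442,249),.127)]: print(n,np.round(ray("top",uv,z),3))
E
python3 m.py
```

```text
cup_loose scene 0.72 346 259 402 336 2354
cup_loose top 0.56 327 200 350 224 469
cup_top scene 0.85 303 220 323 240 360
cup_top top 0.65 227 199 250 221 453
cup_low scene 0.51 304 239 321 260 292
cup_low top list index out of range
rack scene 0.97 346 260 403 336 2413
rack top 0.96 111 206 191 241 1796
shaker scene 0.9 234 159 330 237 4271
shaker top 0.64 271 174 391 267 7722
cup_loose (array([ 0.56143067, -0.25102559]), np.float64(1.266109074654856))
stack (array([ 0.57551787, -0.00215723]), np.float64(0.1606125303356083))
rack (array([ 0.54899155,  0.24559254, -1.77932131]), np.float64(0.11112308221292921))
shaker [ 0.54544678 -0.23924019  0.1       ] (array([ 0.54429203, -0.24047063,  0.14368   ]), np.float64(0.47006773753138886))
railL1 [ 0.617 -0.109  0.118]
railL2 [ 0.433 -0.133  0.118]
railR1 [ 0.648 -0.358  0.118]
railR2 [ 0.471 -0.372  0.118]
bottle [0.792 0.082 0.15 ]
jar [0.414 0.005 0.065]
bin [ 0.466 -0.515  0.127]
```

Run:
```python
from h import *
def green(c,r):
    im=bot.camera(c); h=cv2.cvtColor(im,cv2.COLOR_RGB2HSV); m=cv2.inRange(h,(70,60,40),(95,255,255)); k=np.zeros_like(m); x0,y0,x1,y1=r; k[y0:y1,x0:x1]=m[y0:y1,x0:x1]; return (k>0).astype(np.uint8)
for n,z,rs,rt in[("loose",[.1],(255,150,295,200),(318,192,358,232)),("stack",[0,.03],(295,212,330,265),(218,190,258,230))]:
    M={"scene":green("scene",rs),"top":green("top",rt)}
    for c,m in M.items():
        ys,xs=np.nonzero(m); print(n,c,m.sum(),xs.min(),ys.min(),xs.max(),ys.max())
    x0=[.57,-.251] if n=="loose" else [.5755,-.002]
    for s in (M,{"top":M["top"]},{"scene":M["scene"]}): print(n,fit(lambda p:[place(CUP,p[0],p[1],q) for q in z],s,x0,[.01,.01]))
    if n=="loose": b=fit(lambda p:[place(CUP,p[0],p[1],q) for q in z],M,x0,[.01,.01])[0]
rel([b[0],b[1],.2],-20)
```

```text
loose scene 469 264 159 283 190
loose top 539 325 199 351 224
loose (array([ 0.56233263, -0.24896507]), np.float64(0.1438747547865822))
loose (array([ 0.56248993, -0.24953088]), np.float64(0.07686711048055586))
loose (array([ 0.56303262, -0.24750441]), np.float64(0.06136544169906768))
stack scene 646 302 219 322 259
stack top 428 227 199 250 221
stack (array([ 0.57589684, -0.00363702]), np.float64(0.18603707794856608))
stack (array([ 0.57603316, -0.00308847]), np.float64(0.06505405900678028))
stack (array([ 0.57494752, -0.00619489]), np.float64(0.10134765980695684))
shift cm [39.11 -7.54  0.44] turn [0.    0.    0.814] at [ 0.2465 -0.4917  0.2044] [180.     0.    26.63] open 0.0854 t 1.9
```

```bash
python3 -m pendant '[[[3.9,-0.75,-1,0,0,0,100],[3.9,-0.75,-1,0,0,0,100],[3.9,-0.75,-1,0,0,0,100],[3.9,-0.75,-1,0,0,0,100],[3.9,-0.75,-1,0,0,0,100]]]' 30
python3 -m pendant '[[[3.9,-0.75,0,0,0,0,100],[3.9,-0.75,0,0,0,0,100],[3.9,-0.75,0,0,0,0,100],[3.9,-0.75,0,0,0,0,100],[3.9,-0.75,0,0,0,0,100]]]'
python3 -m pendant '[[[0,0,0,0,0,-0.12,100],[0,0,0,0,0,-0.12,100],[0,0,0,0,0,-0.12,100],[0,0,0,0,0,-0.12,100],[0,0,0,0,0,-0.12,100]]]'
python3 -c "
from h import *
rel([.5623,-.249,.155],72)"
```

```text
time: 2.32
ee_pos: [0.403, -0.3712, 0.253]
tcp_rot: [-179.8, 0.1, 25.9]
wrist_force: [0.6, -1.0, 0.7]
opening: 0.0855
time: 2.73
ee_pos: [0.5692, -0.2456, 0.2568]
tcp_rot: [179.9, -0.1, 25.8]
wrist_force: [-0.1, -1.2, 0.5]
opening: 0.0856
time: 3.15
ee_pos: [0.5768, -0.2372, 0.253]
tcp_rot: [-179.9, -0.0, 61.4]
wrist_force: [-0.3, -0.4, 0.6]
opening: 0.0853
shift cm [-1.74 -0.7   9.8 ] turn [-0.002 -0.001 -0.184] at [ 0.5768 -0.2372  0.253 ] [-1.7991e+02 -4.0000e-02  6.1450e+01] open 0.0853 t 3.15
```

```bash
python3 -m pendant '[[[-1.74,-0.7,1.5,0,0,0,100],[0,0,1.5,0,0,0,100],[0,0,0,0,0,0,100]]]'
python3 - <<'E'
from h import *
rel([.5623,-.249,.155])
im=bot.camera("top"); a=cv2.resize(im[150:290,250:420],None,fx=3,fy=3)
im=bot.camera("scene"); b=cv2.resize(im[90:230,200:370],None,fx=3,fy=3,interpolation=cv2.INTER_CUBIC)
cv2.imwrite("pics/a.png",np.hstack([a[:,:400],b[:,:400]])[:,:,::-1])
E
```

```text
time: 3.4
ee_pos: [0.5629, -0.249, 0.2221]
tcp_rot: [-180.0, -0.1, 62.1]
wrist_force: [-0.7, -0.4, -0.8]
opening: 0.0854
shift cm [-0.04 -0.05  6.71] turn [0. 0. 0.] at [ 0.5629 -0.249   0.2221] [-1.7996e+02 -5.0000e-02  6.2060e+01] open 0.0854 t 3.4
```

View pics/a.png

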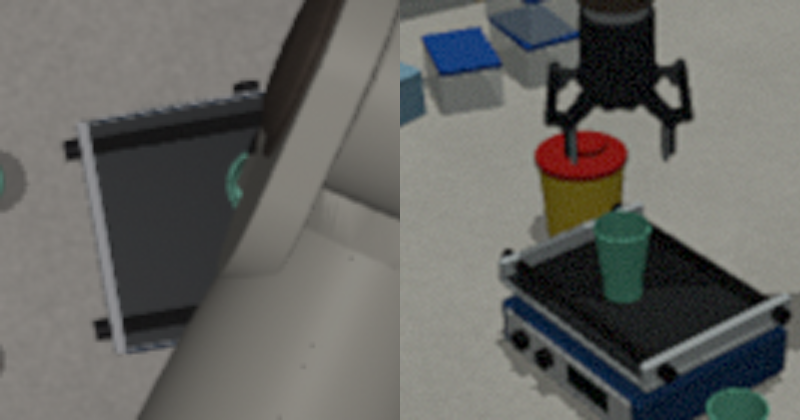

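In the scene crop the open jaws, at x≈572 and 668, straddle the cup at x≈622, so they're centred. I descend and grip gently.

```bash
python3 -m pendant '[[[0,0,2.3,0,0,0,100],[0,0,2.2,0,0,0,100],[0,0,2.2,0,0,0,100],[0,0,0,0,0,0,100]]]' 20
python3 -m pendant '[[[0,0,0,0,0,0,30],[0,0,0,0,0,0,30],[0,0,0,0,0,0,30],[0,0,0,0,0,0,30],[0,0,0,0,0,0,30]]]' 20
python3 -m pendant '[[[0,0,0,0,0,0,30],[0,0,0,0,0,0,30],[0,0,0,0,0,0,30]]]' 20
```

```text
time: 3.83
ee_pos: [0.566, -0.2495, 0.1616]
tcp_rot: [179.4, -0.1, 62.0]
wrist_force: [-1.0, -0.3, -1.1]
opening: 0.0854
time: 4.25
ee_pos: [0.5681, -0.2498, 0.1685]
tcp_rot: [179.1, -0.1, 62.0]
wrist_force: [-0.9, -0.5, 0.1]
opening: 0.0264
time: 4.5
ee_pos: [0.5688, -0.2501, 0.1705]
tcp_rot: [178.9, -0.1, 62.0]
wrist_force: [-0.2, -0.2, -0.6]
opening: 0.0255
```

Run:
```python
from h import *
rel([.5623,-.249,.155])
im=bot.camera("scene"); b=cv2.resize(im[110:220,210:350],None,fx=5,fy=5,interpolation=cv2.INTER_CUBIC)
cv2.imwrite("pics/b.png",b[:,:,::-1])
```

```text
shift cm [-0.21 -0.66  1.54] turn [0. 0. 0.] at [ 0.5688 -0.2501  0.1705] [ 1.7893e+02 -1.4000e-01  6.1980e+01] open 0.0255 t 4.5
```

View pics/b.png

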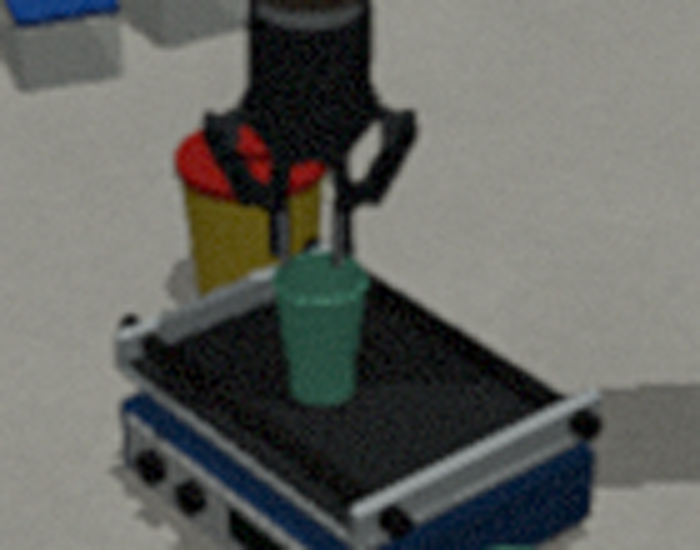

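Run:
```python
from h import *
c=lambda P:(proj("scene",np.array(P,float))-[210,110])*5
o=bot.get_obs(); t=o["ee_pos"]; r=R.from_euler('xyz',o["tcp_rot"],degrees=True)
print("tcp",c([t]),"fingers",c(t+r.apply([[0,.0128,-.013],[0,-.0128,-.013],[0,.0128,0],[0,-.0128,0]])))
print("rim",c([[.5623,-.249,.185]]),"foot",c([[.5623,-.249,.1]]))
print(o["q"],o["wrist_force"])
im=bot.camera("scene"); h=cv2.cvtColor(im,cv2.COLOR_RGB2HSV); m=cv2.inRange(h,(70,60,40),(95,255,255)); k=np.zeros_like(m); k[150:200,255:295]=m[150:200,255:295]
print(fit(lambda p:[place(CUP,p[0],p[1],.1)],{"scene":(k>0).astype(np.uint8)},[.562,-.249],[.01,.01]))
```

```text
tcp [[307.47131114 295.08529555]] fingers [[286.99947752 277.84701077]
 [327.74713489 277.18417908]
 [287.19232945 295.42253892]
 [327.7332948  294.74833485]]
rim [[316.77766652 273.48665005]] foot [[319.46925259 385.05446924]]
[-2.37670819e+01  1.32008211e+01  1.55819565e+01  9.13070531e+01
  5.53281943e-02  9.42533675e+01] [ 0.72131048 -0.64908082  0.86790297]
(array([ 0.56335439, -0.246275  ]), np.float64(0.07685412626589097))
```

The tips closed just above the rim at opening 25 mm, so I missed the cup. The arm also crept up about 9 mm while the rows held still. I back off, reopen and check the creep.

```bash
python3 -m pendant '[[[0,0,-2,0,0,0,30],[0,0,-2,0,0,0,30],[0,0,0,0,0,0,100],[0,0,0,0,0,0,100],[0,0,0,0,0,0,100]]]' 20
python3 -m pendant '[[[0,0,0,0,0,0,100],[0,0,0,0,0,0,100],[0,0,0,0,0,0,100]]]' 20
python3 -m pendant '[[[0,0,0,0,0,0,100],[0,0,0,0,0,0,100],[0,0,0,0,0,0,100]]]' 20
python3 - <<'E'
from h import *
rel([.5623,-.249,.155],62)
im=bot.camera("scene"); b=cv2.resize(im[100:200,210:350],None,fx=5,fy=5,interpolation=cv2.INTER_CUBIC)
c=lambda P:(proj("scene",np.array(P,float))-[210,100])*5
o=bot.get_obs(); t=o["ee_pos"]; r=R.from_euler('xyz',o["tcp_rot"],degrees=True)
for p,col in zip(c(t+r.apply([[0,0,0],[0,.0427,-.013],[0,-.0427,-.013],[0,0,-.013]])),[(255,0,0),(255,255,0),(0,255,0),(255,0,255)]): cv2.circle(b,tuple(int(v) for v in p),4,col,-1); print(p)
cv2.imwrite("pics/c.png",b[:,:,::-1])
E
```

```text
time: 5.02
ee_pos: [0.5673, -0.2496, 0.2099]
tcp_rot: [179.1, -0.1, 62.0]
wrist_force: [-1.3, -0.7, 0.1]
opening: 0.0611
time: 5.27
ee_pos: [0.5668, -0.2494, 0.2077]
tcp_rot: [179.3, -0.1, 62.0]
wrist_force: [0.0, -0.1, 0.7]
opening: 0.0852
time: 5.52
ee_pos: [0.5663, -0.2492, 0.2063]
tcp_rot: [179.4, -0.1, 62.0]
wrist_force: [0.1, 0.1, 0.2]
opening: 0.0856
shift cm [-0.18 -0.42  5.12] turn [ 0.011 -0.002 -0.   ] at [ 0.5663 -0.2492  0.2063] [ 1.7938e+02 -1.0000e-01  6.1970e+01] open 0.0856 t 5.5167
[310.27682509 296.00593843]
[241.0319443  279.45959697]
[378.86448731 276.43174598]
[310.03723763 277.94371588]
```

View pics/c.png

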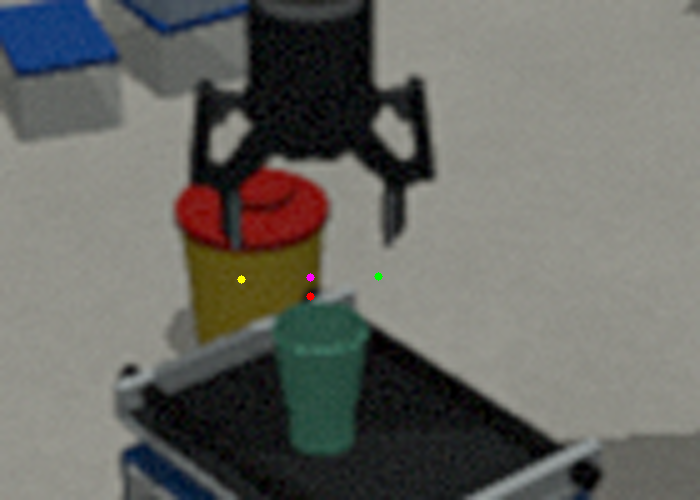

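Run:
```python
from h import *
t=np.array([.24654,-.49164,.20439]); r=R.from_euler('xyz',[180,0,26.63],degrees=True)
for dz in(0,-.013,-.036):
    for c in K: print(dz,c,np.round(proj(c,t+r.apply([[0,.0427,dz],[0,-.0427,dz],[0,0,dz]])),1).tolist())
a=cv2.imread("pics/scene0.png")[55:115,280:360]; b=cv2.imread("pics/top0.png")[320:400,420:520]
cv2.imwrite("pics/d.png",np.hstack([cv2.resize(a,(400,300),interpolation=2),cv2.resize(b,(375,300),interpolation=2)]))
```

```text
0 scene [[304.5, 104.8], [324.4, 110.1], [314.3, 107.4]]
0 top [[465.5, 337.5], [433.0, 355.2], [449.3, 346.4]]
-0.013 scene [[304.5, 101.6], [324.5, 106.8], [314.4, 104.2]]
-0.013 top [[468.0, 338.8], [435.0, 356.8], [451.5, 347.8]]
-0.036 scene [[304.6, 95.8], [324.8, 101.0], [314.6, 98.4]]
-0.036 top [[472.6, 341.3], [438.8, 359.7], [455.7, 350.5]]
```

View pics/d.png

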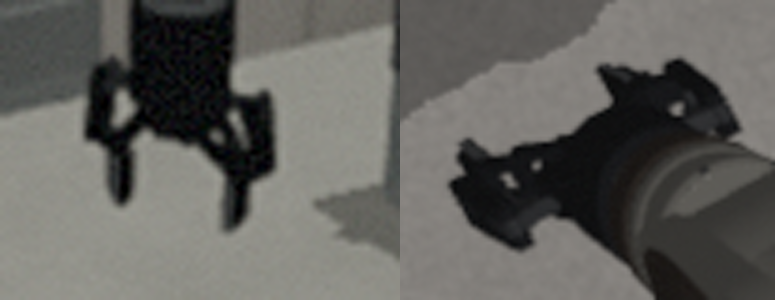

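Both cameras agree, in the start picture and now, that the fingertips stand about 36 mm behind the reported TCP when open, not 13 mm. The lateral position matches. I'll lower all my TCP heights by about 23 mm and correct for creep by feedback.

```bash
python3 -m pendant '[[[-0.2,-0.4,1.6,0.01,0,0,100],[0,0,2,0,0,0,100],[0,0,2,0,0,0,100],[0,0,2,0,0,0,100]]]' 20
python3 -c "
from h import *
rel([.5627,-.2485,.128],62)"
```

```text
time: 5.9
ee_pos: [0.5643, -0.2501, 0.1331]
tcp_rot: [179.5, -0.1, 62.0]
wrist_force: [0.6, -0.1, 0.3]
opening: 0.0853
shift cm [ 0.06 -0.22  0.51] turn [ 0.01  -0.002 -0.   ] at [ 0.5643 -0.2501  0.1331] [ 1.7945e+02 -1.4000e-01  6.1980e+01] open 0.0853 t 5.9
```

```bash
python3 -m pendant '[[[0,-0.2,0.5,0.01,0,0,100],[0,-0.1,0.15,0,0,0,55],[0,0,0.15,0,0,0,40],[0,0,0.1,0,0,0,40],[0,0,0.1,0,0,0,40]]]' 20
python3 -c "
from h import *
rel([.5627,-.2485,.128],62)"
python3 -m pendant '[[[0,0,0,0,0,0,40],[0,0,0,0,0,0,40]]]' 20
```

```text
time: 6.32
ee_pos: [0.5604, -0.248, 0.1215]
tcp_rot: [-179.7, -0.1, 62.0]
wrist_force: [-0.7, 0.6, 1.0]
opening: 0.0583
shift cm [ 0.07  0.22 -0.65] turn [-0.005 -0.002 -0.   ] at [ 0.5604 -0.248   0.1215] [-1.7973e+02 -1.3000e-01  6.1980e+01] open 0.0583 t 6.3167
time: 6.48
ee_pos: [0.5611, -0.2484, 0.123]
tcp_rot: [-179.9, -0.1, 62.0]
wrist_force: [-0.1, 0.1, -0.3]
opening: 0.0584
```

The cup is gripped at 58 mm opening. I lift.

```bash
python3 -m pendant '[[[0,0,-1,0,0,0,40],[0,0,-2,0,0,0,40],[0,0,-2,0,0,0,40],[0,0,-2,0,0,0,40]]]' 20
python3 - <<'E'
from h import *
rel([.5757,-.003,.19],62)
im=bot.camera("scene"); b=cv2.resize(im[90:210,210:350],None,fx=4,fy=4,interpolation=cv2.INTER_CUBIC)
cv2.imwrite("pics/e.png",b[:,:,::-1])
E
```

```text
time: 6.82
ee_pos: [0.5596, -0.2479, 0.1934]
tcp_rot: [-179.5, -0.1, 62.0]
wrist_force: [0.1, 0.9, -0.5]
opening: 0.058
shift cm [ 22.37 -10.08   0.47] turn [-0.008 -0.002 -0.   ] at [ 0.5596 -0.2479  0.1934] [-1.7952e+02 -1.1000e-01  6.1980e+01] open 0.058 t 6.8167
```

View pics/e.png

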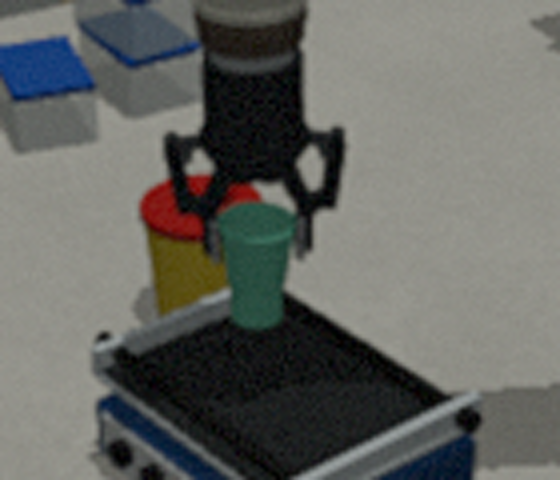

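The cup hangs upright in the jaws, clear of the mat. I carry it to the stack.

```bash
python3 -m pendant '[[[2,-0.9,0,-0.004,0,0,40],[2.5,-1.1,0,0,0,0,40],[2.5,-1.1,0,0,0,0,40],[2.5,-1.1,0,0,0,0,40],[2.5,-1.1,0,0,0,0,40]]]' 20
python3 -m pendant '[[[2.5,-1.1,0,0,0,0,40],[2.5,-1.1,0,0,0,0,40],[2.0,-0.9,0,0,0,0,40],[0,0,0,0,0,0,40]]]' 20
python3 -c "
from h import *
rel([.5757,-.003,.18],62)"
```

```text
time: 7.28
ee_pos: [0.572, -0.119, 0.2058]
tcp_rot: [179.3, -0.2, 61.5]
wrist_force: [0.1, 0.7, -0.8]
opening: 0.0581
time: 7.62
ee_pos: [0.5787, -0.0351, 0.21]
tcp_rot: [179.1, -0.3, 61.7]
wrist_force: [-0.1, 0.0, -1.1]
opening: 0.0581
shift cm [ 2.66 -1.83  2.99] turn [ 0.016 -0.006 -0.005] at [ 0.5787 -0.0351  0.21  ] [179.11  -0.34  61.69] open 0.0581 t 7.6167
```

```bash
python3 -m pendant '[[[1.3,-0.9,1,0.016,-0.006,0,40],[1.3,-0.9,1,0,0,0,40],[0,0,0,0,0,0,40]]]' 20
cat > s.py <<'E'
from h import *
import sys
rel([.5757,-.003,.17],62)
o=bot.get_obs(); t=o["ee_pos"]
g=lambda c:(cv2.inRange(cv2.cvtColor(bot.camera(c),cv2.COLOR_RGB2HSV),(70,60,40),(95,255,255))>0).astype(np.uint8)
m=g("scene"); k=np.zeros_like(m); k[150:270,285:345]=m[150:270,285:345]
n,l,s,ce=cv2.connectedComponentsWithStats(k)
for i in range(1,n):
    if s[i][4]>40: print(s[i],ce[i])
z=t[2]-.023
for nm,p,zz in[("foot",[*t[:2]],z),("rim",[*t[:2]],z+.085),("stackrim",[.5757,-.003],.115),("stackfoot",[.5757,-.003],0)]: print(nm,np.round(proj("scene",np.array([[*p,zz]])),1))
im=bot.camera("scene"); b=cv2.resize(im[130:270,240:380],None,fx=4,fy=4,interpolation=cv2.INTER_CUBIC)
cv2.imwrite(f"pics/{sys.argv[1]}.png",b[:,:,::-1])
E
python3 s.py f
```

```text
time: 7.87
ee_pos: [0.5762, -0.0021, 0.1927]
tcp_rot: [179.8, -0.1, 61.8]
wrist_force: [-0.1, -0.8, -0.7]
opening: 0.0583
shift cm [-0.11 -0.    2.27] turn [ 0.003 -0.001 -0.004] at [ 0.5762 -0.0021  0.1927] [ 1.7981e+02 -8.0000e-02  6.1790e+01] open 0.0583 t 7.8667
[304 180  22  35 619] [313.41195477 195.54927302]
[302 219  22  41 664] [311.87650602 237.18373494]
foot [[313.  210.5]]
rim [[313.9 185.5]]
stackrim [[312.5 225.5]]
stackfoot [[311.4 255.2]]
```

View pics/f.png

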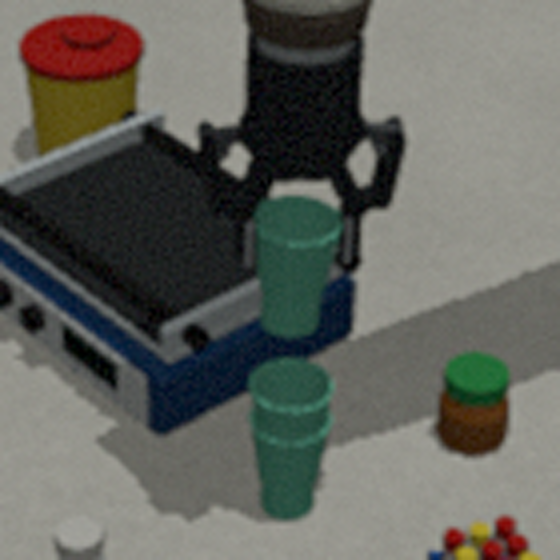

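The held cup is upright above the stack, with rim columns 304–325 against 302–323. That matches the prediction to about 1 mm, so I lower it.

```bash
python3 -m pendant '[[[-0.1,0,1.2,0,0,0,40],[0,0,1.2,0,0,0,40],[0,0,1.2,0,0,0,40],[0,0,0.8,0,0,0,40]]]' 20
python3 -c "
from h import *
rel([.5757,-.003,.085],62)"
```

```text
time: 8.3
ee_pos: [0.5785, -0.0085, 0.153]
tcp_rot: [179.3, -0.2, 61.6]
wrist_force: [-0.5, 0.1, -0.8]
opening: 0.0586
shift cm [ 0.32 -0.59  6.8 ] turn [ 0.012 -0.004 -0.007] at [ 0.5785 -0.0085  0.153 ] [179.31  -0.23  61.59] open 0.0586 t 8.3
```

```bash
python3 -m pendant '[[[0.3,-0.6,0.3,0.012,-0.004,0,40],[0.1,-0.15,0.2,0,0,0,40]]]' 20
python3 -c "
from h import *
rel([.5757,-.003,.085],62)"
```

```text
time: 8.47
ee_pos: [0.573, -0.0026, 0.1466]
tcp_rot: [-179.9, 0.1, 61.5]
wrist_force: [1.0, 0.2, -0.2]
opening: 0.0584
shift cm [0.1  0.27 6.16] turn [-0.002  0.001 -0.01 ] at [ 0.573  -0.0026  0.1466] [-1.7987e+02  7.0000e-02  6.1450e+01] open 0.0584 t 8.4667
```

```bash
python3 -m pendant '[[[0.1,0.2,0.5,0,0,0,40],[0,0,0.5,0,0,0,40],[0,0,0.5,0,0,0,40]]]' 20
python3 -c "
from h import *
rel([.5757,-.003,.085],62)"
```

```text
time: 8.72
ee_pos: [0.5759, -0.0026, 0.1319]
tcp_rot: [-180.0, 0.0, 61.5]
wrist_force: [-0.6, -0.8, -0.1]
opening: 0.0588
shift cm [-0.05  0.    4.69] turn [-0.001  0.    -0.009] at [ 0.5759 -0.0026  0.1319] [-1.7996e+02  2.0000e-02  6.1460e+01] open 0.0588 t 8.7167
```

```bash
python3 -m pendant '[[[0,0,0.7,0,0,0,40],[0,0,0.7,0,0,0,40],[0,0,0.7,0,0,0,40],[0,0,0.7,0,0,0,40]]]' 20
python3 -c "
from h import *
rel([.5757,-.003,.085],62); print(bot.get_obs()['wrist_force'])"
```

```text
time: 9.05
ee_pos: [0.5764, -0.0025, 0.1018]
tcp_rot: [180.0, -0.0, 61.5]
wrist_force: [-0.9, 0.3, -0.5]
opening: 0.0584
shift cm [-0.07 -0.04  1.68] turn [ 0.    -0.    -0.009] at [ 0.5764 -0.0025  0.1018] [ 1.7997e+02 -1.0000e-02  6.1470e+01] open 0.0584 t 9.05
[-0.85529305  0.34535397 -0.45884141]
```

```bash
python3 -m pendant '[[[0,0,0.6,0,0,0,40],[0,0,0.4,0,0,0,40],[0,0,0.4,0,0,0,40]]]' 20
python3 s.py g
```

```text
time: 9.3
ee_pos: [0.5757, -0.0025, 0.0849]
tcp_rot: [-179.9, 0.0, 61.5]
wrist_force: [-0.6, 0.4, -0.6]
opening: 0.0582
shift cm [-0.05  0.02 -8.51] turn [-0.001  0.001 -0.009] at [ 0.5757 -0.0025  0.0849] [-1.7993e+02  4.0000e-02  6.1480e+01] open 0.0582 t 9.3
[302 210  23  50 850] [312.02 232.24]
foot [[312.1 239.6]]
rim [[312.9 216.8]]
stackrim [[312.5 225.5]]
stackfoot [[311.4 255.2]]
```

```bash
python3 -m pendant '[[[0,0,0.2,0,0,0,40],[0,0,0,0,0,0,70],[0,0,0,0,0,0,100],[0,0,0,0,0,0,100],[0,0,0,0,0,0,100]]]' 20
python3 -m pendant '[[[0,0,-0.5,0,0,0,100],[0,0,-1.5,0,0,0,100],[0,0,-2,0,0,0,100],[0,0,-3,0,0,0,100],[0,0,-3,0,0,0,100]]]' 20
python3 s.py h
```

```text
time: 9.82
ee_pos: [0.5764, -0.0026, 0.0842]
tcp_rot: [180.0, -0.0, 61.5]
wrist_force: [-0.2, 1.3, -1.2]
opening: 0.0858
time: 10.23
ee_pos: [0.5731, -0.0025, 0.1818]
tcp_rot: [-179.5, 0.3, 61.5]
wrist_force: [1.1, -0.2, 0.0]
opening: 0.0855
shift cm [0.09 0.26 1.18] turn [-0.009  0.005 -0.009] at [ 0.5731 -0.0025  0.1818] [-179.47    0.29   61.48] open 0.0855 t 10.2333
[302 211  22  49 832] [311.93870192 232.78245192]
foot [[313.7 213.2]]
rim [[314.7 188.4]]
stackrim [[312.5 225.5]]
stackfoot [[311.4 255.2]]
```

View pics/h.png

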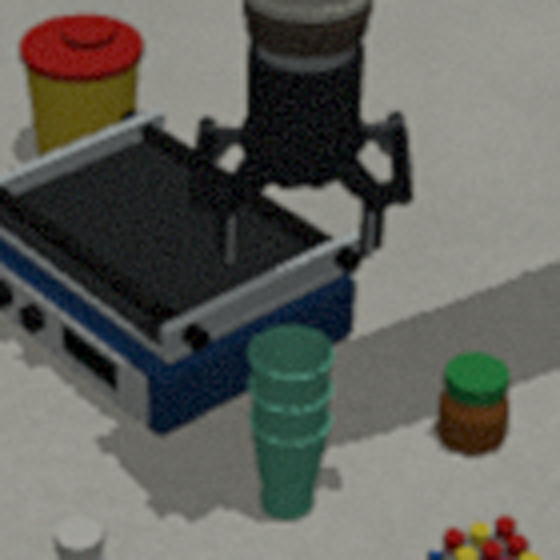

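The three rims are evenly spaced at rows 350, 387 and 425, so the cup is nested and the stack stands upright. Next is the rack.

```bash
python3 -m pendant '[[[0,0,-1,0,0,-0.1,100],[0,0,0,0,0,-0.1,100],[0,0,0,0,0,-0.09,100]]]' 30
python3 -c "
from h import *
rel([.5424,.2143,.16],78)"
```

```text
time: 10.58
ee_pos: [0.5762, -0.0026, 0.1986]
tcp_rot: [180.0, -0.0, 78.5]
wrist_force: [0.1, -0.0, -0.2]
opening: 0.0852
shift cm [20.58 -7.62  3.85] turn [ 0.001 -0.     0.009] at [ 0.5762 -0.0026  0.1986] [179.95  -0.    78.54] open 0.0852 t 10.5833
```

```bash
python3 -m pendant '[[[2.9,-1.1,0,0,0,0,100],[2.9,-1.1,0,0,0,0,100],[2.9,-1.1,0,0,0,0,100],[2.9,-1.1,0,0,0,0,100],[2.9,-1.1,0,0,0,0,100]]]' 30
python3 -m pendant '[[[2.9,-1.1,0.5,0,0,0,100],[2.9,-1.1,0.5,0,0,0,100],[0,0,0,0,0,0,100]]]' 30
python3 -c "
from h import *
rel([.5424,.2143,.10],78)"
```

```text
time: 11.0
ee_pos: [0.5508, 0.1499, 0.1985]
tcp_rot: [179.8, 0.1, 78.5]
wrist_force: [0.6, -0.2, 0.6]
opening: 0.085
time: 11.25
ee_pos: [0.539, 0.2183, 0.188]
tcp_rot: [179.8, -0.0, 78.6]
wrist_force: [-0.4, -0.3, 0.6]
opening: 0.0852
shift cm [-0.33  0.39  8.8 ] turn [ 0.003 -0.001  0.011] at [0.539  0.2183 0.188 ] [ 1.7984e+02 -3.0000e-02  7.8630e+01] open 0.0852 t 11.25
```

```bash
python3 -m pendant '[[[-0.3,0.4,1.8,0,0,0.01,100],[0,0,1.8,0,0,0,100],[0,0,1.8,0,0,0,100],[0,0,1.5,0,0,0,100]]]' 30
cat > r.py <<'E'
from h import *
import sys
rel([.5424,.2143,float(sys.argv[2])],78)
im=bot.camera("scene"); b=cv2.resize(im[210:350,310:450],None,fx=4,fy=4,interpolation=cv2.INTER_CUBIC)
o=bot.get_obs(); t=o["ee_pos"]; r=R.from_euler('xyz',o["tcp_rot"],degrees=True)
w=o["opening"]/2
for p in (proj("scene",t+r.apply([[0,w,-.036],[0,-w,-.036]]))-[310,210])*4: cv2.circle(b,tuple(int(v) for v in p),3,(255,0,255),-1)
for p in (proj("scene",place(np.array([[.032,.03,.055],[.032,-.03,.055]]),.549,.2456,0,-1.779))-[310,210])*4: cv2.circle(b,tuple(int(v) for v in p),3,(0,255,0),-1)
cv2.imwrite(f"pics/{sys.argv[1]}.png",b[:,:,::-1])
E
python3 r.py i .004
```

```text
time: 11.58
ee_pos: [0.5435, 0.2177, 0.1201]
tcp_rot: [179.5, -0.2, 78.3]
wrist_force: [-0.5, -0.9, -0.0]
opening: 0.0851
shift cm [-0.4  -0.13 11.6 ] turn [ 0.008 -0.004  0.006] at [0.5435 0.2177 0.1201] [179.54  -0.21  78.35] open 0.0851 t 11.5833
```

View pics/i.png

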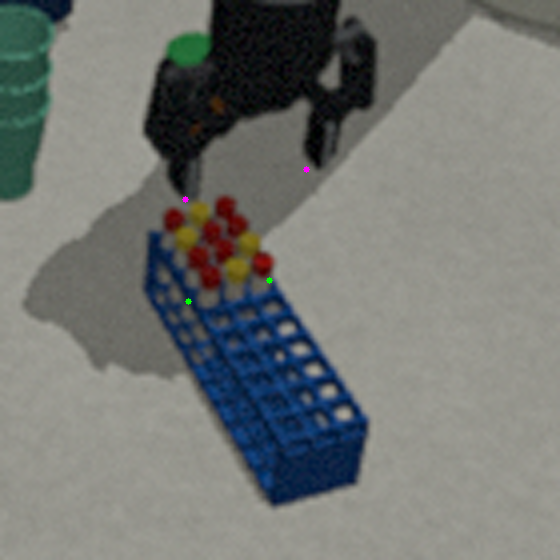

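The fingertips match the 36 mm offset model, with tips at (185,195) and (318,165). The green markers at (188,301) and (269,280) sit on the rack's grid edges by the tubes. I descend with corrections.

```bash
python3 -m pendant '[[[-0.4,-0.1,1,0.008,-0.004,0,100],[-0.1,0,1,0,0,0,100],[0,0,1.5,0,0,0,100]]]' 30
python3 -c "
from h import *
rel([.5424,.2143,.004],78)"
```

```text
time: 11.88
ee_pos: [0.5414, 0.2116, 0.0828]
tcp_rot: [-179.9, 0.1, 78.3]
wrist_force: [-0.3, 0.6, -0.1]
opening: 0.0854
shift cm [0.29 0.06 7.88] turn [-0.001  0.001  0.006] at [0.5414 0.2116 0.0828] [-1.7993e+02  8.0000e-02  7.8320e+01] open 0.0854 t 11.8833
```

```bash
python3 -m pendant '[[[0.2,0.05,1,0,0,0.006,100],[0,0,1,0,0,0,100],[0,0,1,0,0,0,100],[0,0,1,0,0,0,100]]]' 30
python3 -c "
from h import *
rel([.5424,.2143,.004],78)"
```

```text
time: 12.22
ee_pos: [0.5428, 0.2127, 0.0399]
tcp_rot: [-180.0, 0.1, 77.9]
wrist_force: [0.2, 0.2, -0.7]
opening: 0.0855
shift cm [ 0.15 -0.07  3.59] turn [-0.001  0.001 -0.002] at [0.5428 0.2127 0.0399] [-1.7996e+02  6.0000e-02  7.7860e+01] open 0.0855 t 12.2167
```

```bash
python3 -m pendant '[[[0.15,-0.05,1,0,0,0,100],[0,0,1,0,0,0,100],[0,0,1,0,0,0,100],[0,0,0.3,0,0,0,100]]]' 30
python3 -c "
from h import *
rel([.5424,.2143,.004],78)"
```

```text
time: 12.55
ee_pos: [0.542, 0.2142, 0.0021]
tcp_rot: [-179.9, 0.1, 77.9]
wrist_force: [-0.2, -0.4, -0.6]
opening: 0.0854
shift cm [ 0.01  0.04 -0.19] turn [-0.002  0.002 -0.002] at [0.542  0.2142 0.0021] [-1.799e+02  1.000e-01  7.787e+01] open 0.0854 t 12.55
```

```bash
python3 -m pendant '[[[0,0,0,0,0,0,70],[0,0,0,0,0,0,50],[0,0,0,0,0,0,50],[0,0,0,0,0,0,50],[0,0,0,0,0,0,50]]]' 60
python3 -m pendant '[[[0,0,0,0,0,0,50],[0,0,0,0,0,0,50]]]' 60
python3 r.py j .004
python3 -m pendant '[[[0,0,-0.6,0,0,0,50],[0,0,-0.6,0,0,0,50],[0,0,-0.8,0,0,0,50],[0,0,-1,0,0,0,50],[0,0,-1,0,0,0,50]]]' 60
python3 r.py k .2
```

```text
time: 12.97
ee_pos: [0.5418, 0.2142, 0.0016]
tcp_rot: [-179.9, 0.1, 77.9]
wrist_force: [0.0, 0.1, -3.5]
opening: 0.0586
time: 13.13
ee_pos: [0.5417, 0.2141, 0.0015]
tcp_rot: [-179.8, 0.1, 77.9]
wrist_force: [0.3, -0.2, -2.2]
opening: 0.0587
shift cm [ 0.03  0.07 -0.25] turn [-0.003  0.002 -0.002] at [0.5417 0.2141 0.0015] [-1.7984e+02  1.4000e-01  7.7880e+01] open 0.0587 t 13.1333
time: 13.6
ee_pos: [0.5405, 0.2137, 0.043]
tcp_rot: [-179.7, 0.3, 77.9]
wrist_force: [0.7, 0.1, -3.0]
opening: 0.0588
shift cm [  0.03   0.09 -15.7 ] turn [-0.006  0.005 -0.002] at [0.5405 0.2137 0.043 ] [-179.66    0.26   77.88] open 0.0588 t 13.6
```

View pics/k.png

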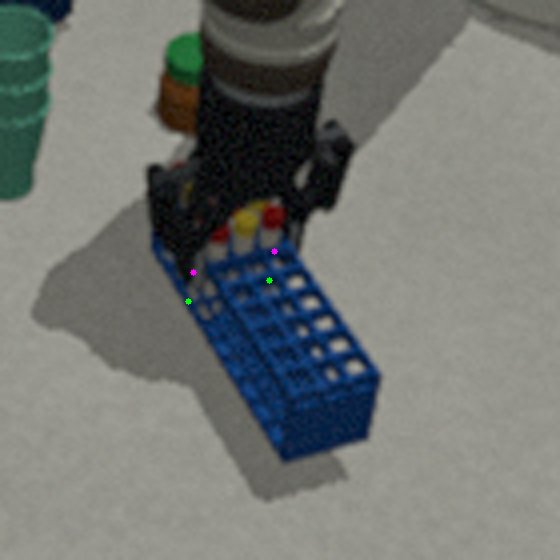

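The rack is off the bench and level, gripped beside the tubes, as the shadow clear of its underside shows. I raise it to travel height.

```bash
python3 -m pendant '[[[0,0,-1.5,-0.006,0.005,0,50],[0,0,-2,0,0,0,50],[0,0,-2,0,0,0,50],[0,0,-2,0,0,0,50],[0,0,-2,0,0,0,50]]]' 60
python3 -m pendant '[[[0,0,-2,0,0,0,50],[0,0,-2,0,0,0,50],[0,0,-2,0,0,0,50],[0,0,-1,0,0,0,50],[0,0,-0.5,0,0,0,50]]]' 60
python3 -c "
from h import *
rel([.5488,-.2722,.22],98)"
```

```text
time: 14.07
ee_pos: [0.5397, 0.2133, 0.1462]
tcp_rot: [179.9, -0.1, 77.9]
wrist_force: [0.7, -0.1, -4.1]
opening: 0.0589
time: 14.48
ee_pos: [0.5393, 0.2131, 0.2358]
tcp_rot: [179.3, -0.5, 77.9]
wrist_force: [-0.0, 0.4, -3.8]
opening: 0.0595
shift cm [-47.27  11.1    1.3 ] turn [ 0.013 -0.006 -0.351] at [0.5393 0.2131 0.2358] [179.33  -0.49  77.89] open 0.0595 t 14.4833
```

```bash
python3 -m pendant '[[[-1.2,0.3,0.3,0.013,-0.006,0,50],[-2.4,0.55,0,0,0,0,50],[-2.4,0.55,0,0,0,0,50],[-2.4,0.55,0,0,0,0,50],[-2.4,0.55,0,0,0,0,50]]]' 80
python3 -m pendant '[[[-2.4,0.55,0,0,0,0,50],[-2.4,0.55,0,0,0,0,50],[-2.4,0.55,0,0,0,0,50],[-2.4,0.55,0,0,0,0,50],[-2.4,0.55,0,0,0,0,50]]]' 80
python3 -c "
from h import *
rel([.5488,-.2722,.22],98)"
```

```text
time: 14.9
ee_pos: [0.5407, 0.1012, 0.2342]
tcp_rot: [-179.9, -0.3, 78.3]
wrist_force: [1.0, 0.1, -2.7]
opening: 0.0585
time: 15.32
ee_pos: [0.5402, -0.0306, 0.2314]
tcp_rot: [-179.7, -0.2, 78.3]
wrist_force: [0.1, 0.3, -2.9]
opening: 0.0587
shift cm [-23.49   5.75   1.03] turn [-0.005 -0.004 -0.344] at [ 0.5402 -0.0306  0.2314] [-179.65   -0.18   78.29] open 0.0587 t 15.3167
```

```bash
python3 -m pendant '[[[-2.4,0.6,0,-0.005,-0.004,0,50],[-2.4,0.6,0,0,0,0,50],[-2.4,0.6,0,0,0,0,50],[-2.4,0.6,0,0,0,0,50],[-2.4,0.6,0,0,0,0,50]]]' 80
python3 -m pendant '[[[-2.4,0.6,0,0,0,0,50],[-2.4,0.6,0,0,0,0,50],[-2.4,0.6,0,0,0,0,50],[-1.2,0.3,0,0,0,0,50],[-0.3,0,0,0,0,0,50]]]' 80
python3 -m pendant '[[[0,0,0,0,0,-0.06,50],[0,0,0,0,0,-0.09,50],[0,0,0,0,0,-0.09,50],[0,0,0,0,0,-0.07,50],[0,0,0,0,0,-0.03,50]]]' 80
python3 -c "
from h import *
rel([.5488,-.2722,.16],98)"
```

```text
time: 15.73
ee_pos: [0.5413, -0.163, 0.2291]
tcp_rot: [-179.6, 0.1, 78.2]
wrist_force: [0.5, 0.8, -4.1]
opening: 0.0588
time: 16.15
ee_pos: [0.5399, -0.2627, 0.2258]
tcp_rot: [-179.3, 0.1, 77.9]
wrist_force: [0.5, -0.6, -3.3]
opening: 0.0585
time: 16.57
ee_pos: [0.5375, -0.2623, 0.2237]
tcp_rot: [-179.0, -0.4, 98.1]
wrist_force: [-0.0, -0.3, -3.9]
opening: 0.0587
shift cm [-1.19  1.09  6.35] turn [-0.017 -0.008  0.002] at [ 0.5375 -0.2623  0.2237] [-179.04   -0.44   98.13] open 0.0587 t 16.5667
```

Now I correct position and tilt, descend part way, and then measure the rack against the mat.

```bash
python3 -m pendant '[[[-0.6,0.5,0.8,-0.017,-0.008,0,50],[-0.6,0.5,0.8,0,0,0,50],[0,0,1,0,0,0,50],[0,0,0.8,0,0,0,50]]]' 80
cat > e.py <<'E'
from h import *
rel([.5488,-.2722,.1515],98)
o=bot.get_obs(); M={}
for c in K:
    bot.camera(c)
    try: M[c],f=mask(c,"rack"); ys,xs=np.nonzero(M[c]); print(c,f,xs.min(),ys.min(),xs.max(),ys.max(),M[c].sum())
    except Exception as e: print(c,e)
    print([(np.round(d["uv"],1).tolist(),round(d["confidence"],2)) for d in bot.mark_of(c,"rack")[:2]], np.round(proj(c,np.array([[.544,-.241,o["ee_pos"][2]-.0015]])),1))
P=lambda p:place(R.from_euler('x',0).apply(R.from_euler('y',p[4]).apply(box(-.1,.1,-.03,.03,0,.06))),p[0],p[1],p[2],p[3])
if "scene" in M:
    x0=[.544,-.241,o["ee_pos"][2]-.0015,-1.432,0.]
    print(fit(lambda p:[P(p)],{"scene":M["scene"]},x0,[.01,.01,.01,.05,.05]), fit(lambda p:[P([p[0],p[1],x0[2],p[2],0])],{"scene":M["scene"]},[x0[0],x0[1],x0[3]],[.01,.01,.05]))
im=bot.camera("scene"); b=cv2.resize(im[120:260,190:380],None,fx=4,fy=4,interpolation=cv2.INTER_CUBIC)
def poly(pts,col):
    cv2.polylines(b,[((proj("scene",pts)-[190,120])*4).astype(np.int32)],True,col,1)
q=place(np.array([[-.1,-.03,0],[.1,-.03,0],[.1,.03,0],[-.1,.03,0]]),.5443,-.2405,0,-1.431)
poly(q+[0,0,o["ee_pos"][2]-.0015],(255,0,255)); poly(q+[0,0,o["ee_pos"][2]+.0585],(255,255,0))
poly(place(np.array([[-.078,-.124,.118],[.078,-.124,.118],[.078,.124,.118],[-.078,.124,.118]]),.5443,-.2405,0,.14),(0,255,0))
cv2.imwrite("pics/final.png",b[:,:,::-1])
E
python3 e.py
```

```text
time: 16.9
ee_pos: [0.5494, -0.2708, 0.1896]
tcp_rot: [179.9, 0.0, 98.4]
wrist_force: [-0.5, 0.2, -4.0]
opening: 0.0586
shift cm [-0.13 -0.08  3.81] turn [0.001 0.    0.007] at [ 0.5494 -0.2708  0.1896] [1.7992e+02 1.0000e-02 9.8390e+01] open 0.0586 t 16.9
scene 0.85 254 133 308 181 1438
[([279.4, 166.1], 0.59)] [[279.7 163.4]]
top 0.84 292 204 342 237 1275
[([333.4, 221.1], 0.59), ([352.7, 213.5], 0.52)] [[334.9 218.9]]
(array([ 0.54148703, -0.23599534,  0.18373711, -1.47525266,  0.05461875]), np.float64(0.18027489159780744)) (array([ 0.5448393 , -0.23557021, -1.44713446]), np.float64(0.18957429981728435))
```

```bash
python3 -m pendant '[[[-0.1,0,0.8,0,0,0,50],[0,0,1,0,0,0,50],[0,0,1,0,0,0,50],[0,0,0.5,0,0,0,50],[0,0,0.1,0,0,0,50]]]' 80
python3 -m pendant '[[[0,0,0,0,0,0,50],[0,0,0,0,0,0,50]]]' 80
python3 e.py
```

```text
time: 17.67
ee_pos: [0.5503, -0.2726, 0.1549]
tcp_rot: [179.7, 0.1, 98.4]
wrist_force: [0.8, 0.3, -4.1]
opening: 0.0582
time: 17.83
ee_pos: [0.5497, -0.2723, 0.1536]
tcp_rot: [179.8, 0.1, 98.4]
wrist_force: [-0.2, 0.1, -2.7]
opening: 0.0588
shift cm [ 0.02 -0.08  0.21] turn [0.003 0.001 0.007] at [ 0.5497 -0.2723  0.1536] [1.7983e+02 7.0000e-02 9.8370e+01] open 0.0588 t 17.8333
scene 0.9 254 144 308 189 1283
[([278.1, 176.6], 0.97)] [[279.8 173. ]]
top 0.69 292 205 340 237 1184
[([332.8, 217.8], 0.85), ([239.0, 271.3], 0.22)] [[333.1 219.6]]
(array([ 0.5393917 , -0.22780031,  0.1486563 , -1.55531523,  0.14167745]), np.float64(0.22052786820106063)) (array([ 0.54190166, -0.23983092, -1.439624  ]), np.float64(0.25445875934161666))
```

View pics/final.png

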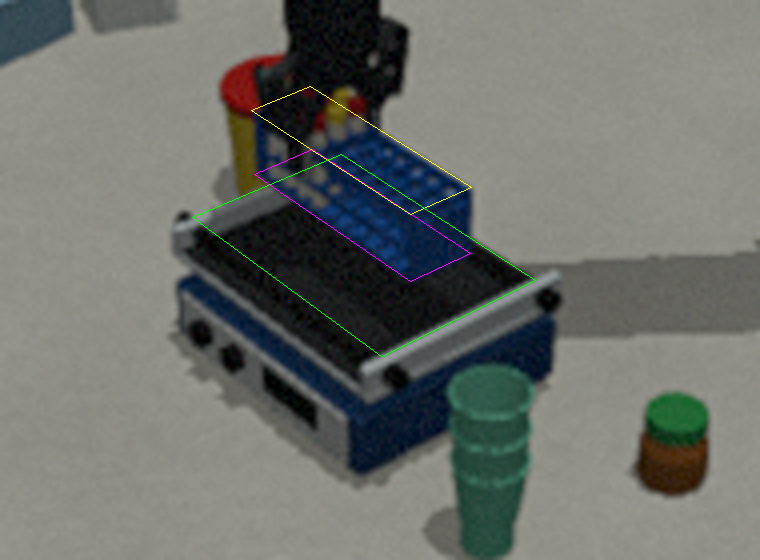

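The rack is level over the mat. Its long top edge runs parallel to the predicted edge from (345,95) to (471,187), and parallel to the bars. The stack stands at (490,460) with the jar beside it. I let it settle and hand in.

```bash
python3 -m pendant '[[[0,0,0,0,0,0,50],[0,0,0,0,0,0,50],[0,0,0,0,0,0,50],[0,0,0,0,0,0,50]]]' 80
python3 -m pendant '[[[0,0,0,0,0,0,50],[0,0,0,0,0,0,50]]]' 80
python3 -c "
from h import *
rel([.5488,-.2722,.1515],98)
o=bot.get_obs(); print(o['qd'],o['wrist_force'])
bot.job_done()"
```

```text
time: 18.52
ee_pos: [0.5502, -0.2725, 0.1547]
tcp_rot: [179.7, 0.1, 98.4]
wrist_force: [0.6, 0.3, -3.6]
opening: 0.0588
time: 18.68
ee_pos: [0.5502, -0.2725, 0.1548]
tcp_rot: [179.7, 0.1, 98.4]
wrist_force: [0.2, 0.4, -4.4]
opening: 0.0588
shift cm [ 0.06 -0.14  0.33] turn [0.005 0.002 0.007] at [ 0.5502 -0.2725  0.1548] [1.7974e+02 1.4000e-01 9.8380e+01] open 0.0588 t 18.6833
[-0.10096955  0.01064414  0.02720233  0.01705869  0.03448852  0.05539895] [ 0.18886475  0.36556327 -4.41461135]
the job is handed in; nothing more can be done
```

The cup is nested in the stack, and the job was handed in at about 18.7 s with the rack held over the mat. No verdict was reported.

**Cup:** it sits upright as the third cup in the stack, which stands on the bench with three evenly spaced rims in the pictures. The first grip closed just above the rim, because the real fingertips stand about 23 mm farther back than the stated geometry implies. I corrected for that from the pictures, and the second grip held.

**Rack:**
- **Grip:** I took it at the balance point, aiming within a few millimetres, and carried it upright at 80 N.
- **Height:** it hangs about 5 cm above the mat.
- **Position:** it is about 2 mm from where I aimed, by the arm's readings. A fit to the picture put it within 3 mm of the mat's centre.
- **Alignment:** its long side is within about 1° of the bars, and the tool is tilted about 0.3°.
- **At hand-in:** the arm was still, with about 4 N on the wrist, which fits the rack's weight.

**Checks that disagreed:** a looser fit that also solved for the rack's tilt and height gave about 8° of tilt and a heading about 7° off. I put that down to the gripper hiding part of the rack. The overlay on the last picture showed the top edge parallel to the predicted level outline. The lower corners at the near end sat a few millimetres above that outline, so the tilt is judged by eye from the picture.

**Bystanders:** I measured the bottle, jar and bin only at the start. The jar and bin look untouched in the last picture; the bottle was not in view, and nothing passed near it.

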